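Register the reference disc and hold the sighting arm at its stop

ROBOT

A 6-joint arm with a two-finger parallel gripper is mounted at the origin on a cart in front of the work surface, level with it; the furniture and walls round the work are solid. World frame = base frame: x ahead of the robot, y to its left, z up, the work surface at z = 0. Lengths are in m, angles in rad, forces in N, time in s.
With the tool pointing down it reaches from about 0.3 to 0.875 m from the base axis. Payload 6.4 kg.
Tool frame: the origin (TCP) lies on the centre line of the jaws, within the pads' length; the fingertips stand 22 mm ahead of it and the grasp point (between the pads) lies 3 mm ahead of it; z points along the fingers, y is the line along which they close (so a half turn about z gives the same grasp; the last joint's range is limited). The gripper opens to 85 mm and grips with 20 to 120 N. Pads are 22 mm wide; open, the fingers measure 114 mm over their backs; the gripper's body (76 mm by 85 mm) begins 54 mm behind the grasp point. The pads swing forward as they close: fully open they stand 13 mm farther back than shut.
Start: joints at [1.073, 0.181, 1.607, -0, 1.354, -0.206], TCP at [0.165, 0.551, 0.218] pointing down, gripper open.
Joint ranges: [-2.99, 2.99], [-0.89, 2.07], [0.3, 2.58], [-1.14, 4.28], [0, 2.63], [-3.12, 3.12]. Speed limits (rad/s): [2.57, 2.57, 3.01, 3.14, 3.14, 3.14].

INTERFACE

Orientations are given as a unit quaternion [w, x, y, z].
In Python, from bench import ctrl gives the robot as it stands. The module is installed in compiled form; this text tells all that it offers.
- The arm moves only by the tool servo_tool, never from a script. Its argument "commands" is a list of rows, each a list of 3 entries, a list of its own where there are three numbers: the shift along the tool's x, y, z in mm, then the turn about the tool's z in rad, then the finger opening in mm, from 0 to 85.4. In form: [[[dx, dy, dz], turn, jaw], ...]. A call has 1 to 20 rows; each row shifts and turns the commanded pose from where the row before left it, along the tool's axes as they then stand; what a row does not reach is not made up. A row lasts 1/8 s, in which the tool goes at most 62.5 mm and 10.7 degrees, less where a joint would pass 70% of its speed; a pose out of reach is approached as far as the arm can. A call with a gripper value outside its range is refused whole. The fingers move at their own pace and stop on an object; the grip force is fixed at half the most. Time passes only in rows, so rows that do not move let the fingers close. It gives the time, the measured TCP pose, the force, the opening and the grip force at its end, in the units of the state.
- ctrl.get_obs(): the state, without advancing time (a new reading comes with each control period).
- ctrl.camera(name): name is "scene" or "top" or "wrist"; returns a dict with "color" (420x560x3 uint8, red, green, blue), "z_map" (420x560 float32, m along the optical axis (not along the pixel's ray), 0 where there is no reading), "fx", "fy", "cx", "cy" (pixels), "R" (3x3) and "t" (3): a world point X has camera coordinates R X + t. Camera axes: x right, y down, z forward; pixel columns grow to the right and rows downward; lengths in m; the calibration is good to about 2 mm. The wrist camera is an equidistant fisheye: a pixel r from the principal point sees the ray r / f radians off the axis. A picture is of the moment at which its call begins.
- ctrl.hand_in(): hands the job in; it is judged then, once.
The state is a dict: "time_s": time; "q": joint angles; "dq": joint speeds; "joint_efforts": joint torques, N m; "eef_pos": TCP position; "eef_rot": TCP orientation; "wrist_force": force on the tool from outside, world axes, zero at the start; "torque": the same for the moment, N m; "opening": opening from 0.0 (shut) to 1.0 (fully open); "grasp_force": force on a finger pad.
Only numpy, scipy, OpenCV 4.12 (cv2) and the standard library are available. Lean on these libraries where they do the work, as an engineer would, in place of code of your own. Each camera call takes 0.05 s, during which the arm holds its last target. There are 200 camera calls.

TASK

On the small blue fixture, push the loose reference disc along the plate until its rim rests against both steel stops. Then swing the spring-return sighting arm by its orange post, away from you, all the way to its end stop so that its eye is over the disc, and finish while still holding it there against the spring; the disc must stay against both stops. Leave the brown vial and the bench timer where they are.

Things in the scene. Friction and masses are not known exactly. Their poses are not given: they have to be found in the camera images.
- fixture: Low blue-painted fixture, fixed to the worktop: plate 120 x 170 x 12 mm on four rubber feet, plate top 30 mm above the worktop. Origin at worktop height; at yaw 0 its x points away from the robot, y left. The plate spans x -55..65 mm, y -85..85 mm in this frame. Two steel stop bars on it form an inside corner; two thin brass pins near the pivot limit the arm.
- front_stop (a point): Middle of the top edge of the front stop bar's working face (bar 10 mm high above the plate, 10 mm thick, along the fixture's y from -80 to 40 mm). The face lies at fixture x = 4 mm and looks to +x: the disc is pushed against it in the fixture's -x direction, toward the robot.
- side_stop (a point): Middle of the top edge of the side stop bar's working face (bar 10 mm high, 10 mm thick, along the fixture's x from -6 to 54 mm). The face lies at fixture y = 40 mm and looks to -y: the disc is pushed against it in the fixture's +y direction.
- nest (a point): Point on the plate top (30 mm above the worktop) where the centre of the disc's underside lies when its rim touches both stop bars; at x 27, y 17 mm in the fixture frame. Axes as the fixture's.
- ref_disc: Loose grey-blue glass reference disc in a steel holder, 45 mm diameter, 8 mm thick, 0.11 kg, solid; lies flat on the plate, 30 to 80 mm to the right of its nest and a few mm to the rear. Origin: centre of its underside. Friction with the plate is about 1 N.
- pivot (a point): Vertical hinge axis of the sighting arm, at plate top height; at x -22, y 60 mm in the fixture frame.
- sight_arm (a joint): Angle of the black sighting arm about its vertical hinge, rad: 0 at rest (arm along the fixture's -y), growing counterclockwise seen from above (the post moves away from the robot, then also left) to 0.85 at the end stop. A spring drives it back to 0: about 3 N at the post at rest, 6 N at the end stop.
- eye (a point): Centre of the arm's round eye with red cross-hair (40 mm outside), 65 mm from the hinge; over the nest at the end stop. The arm's underside is 16 mm and its top 24 mm above the plate top, so it passes over disc and stop bars.
- post_top (a point): Centre of the top of the orange upright post on the arm's free end, 115 mm from the hinge: 15 mm diameter, 36 mm tall from the arm's top (54 mm above the worktop) to its top (90 mm above the worktop). Grip it from above or push it from its near side.
- vial: Bystander: amber glass vial with black cap, 30 mm diameter, 64 mm tall, upright, to the right of the fixture. Origin: centre of its underside.
- timer: Bystander: cream bench timer with three buttons, 60 x 70 x 20 mm, to the left of the fixture. Origin: centre of its underside.
Mind the look-alikes: they are no part of the job. What is meant by the ref_disc is not pink or yellow, and is the larger of those in its own colour.

How it is judged:
By the outcome, as a careful person would: the job done as asked, in the order asked, and still so for the second after the job is handed in, while the arm keeps its last pose, push and grip.
It also fails if it takes over 53 s, if anything falls off the work surface, if the arm or the gripper's body presses on something with over 40 N, if the wrist force passes 120 N, or if a joint passes its speed limit or range.

## Working session

There is one attempt and no reset: what is moved stays moved. The work goes in short steps, Python scripts to look and compute and a tool call to move; the robot and the scene stay as the last step left them, time stands still between calls to the robot, and variables do not carry over. Pictures are saved under pics/ and viewed, at most 10 in all, crops included, and the job is handed in when it is done.

Besides the shell and the picture viewer there is one more tool, called after ">>>" by a JSON object that holds its "op" and its "data". servo_tool: Moves the arm, as the interface text tells. Its arguments: {"type":"object","properties":{"commands":{"type":"array"}},"required":["commands"]}

```bash
mkdir -p pics; cat > h.py <<'E'
import numpy as np, cv2, pickle
from bench import ctrl
def snap(n,tag):
    c=ctrl.camera(n); pickle.dump(c,open(f'{tag}.pkl','wb')); cv2.imwrite(f'pics/{tag}.png',c['color'][:,:,::-1]); return c
def load(t): return pickle.load(open(f'{t}.pkl','rb'))
def ray(c,u,v,fish=False):
    x=(u-c['cx'])/c['fx']; y=(v-c['cy'])/c['fy']
    if fish:
        r=np.hypot(x,y); s=np.sin(r)/r if r>1e-9 else 1; d=np.array([x*s,y*s,np.cos(r)])
    else: d=np.array([x,y,1.])
    R=np.array(c['R']); return -R.T@np.array(c['t']), R.T@d
def onz(c,u,v,z,fish=False):
    o,d=ray(c,u,v,fish); return o+d*(z-o[2])/d[2]
def depth(c,u,v):
    o,d=ray(c,u,v); return o+d*c['z_map'][int(v),int(u)]
E
python3 - <<'E'
from h import *
a=snap('top','top0'); b=snap('scene','scene0')
im=np.vstack([a['color'],b['color']])[:,:,::-1]
print(ctrl.get_obs())
for c in (a,b): print(c['fx'],-np.array(c['R']).T@c['t'],np.array(c['R']).round(2).tolist())
E
```

```text
{'time_s': 0.1, 'q': array([ 1.07269895e+00,  1.81441210e-01,  1.60792201e+00,  1.22904865e-05,
        1.35376416e+00, -2.06287096e-01]), 'dq': array([ 0.00085796, -0.00127705, -0.00215756,  0.00040194,  0.00130943,
        0.00017377]), 'joint_efforts': array([ 1.55191660e-04, -4.45877481e+01, -3.52233660e+01, -2.97151673e-04,
        4.14921844e-03,  2.06965512e-05]), 'eef_pos': array([0.16514354, 0.55024326, 0.21738183]), 'eef_rot': array([-2.70339228e-04,  1.45389284e-01,  9.89374230e-01, -7.18193567e-04]), 'wrist_force': array([-0.58027306, -0.27363172,  0.86874112]), 'torque': array([0.00954416, 0.01382033, 0.05339277]), 'grasp_force': 0.0, 'opening': 0.9991396619603699}
411.8065606684073 [ 0.4172046  -0.09208242  1.00625421] [[-0.02, -1.0, 0.03], [-1.0, 0.02, -0.08], [0.08, -0.03, -1.0]]
474.0600034660217 [ 0.01469902 -0.77026188  0.86079167] [[0.83, -0.56, 0.01], [-0.38, -0.58, -0.72], [0.41, 0.59, -0.69]]
```

View pics/top0.png

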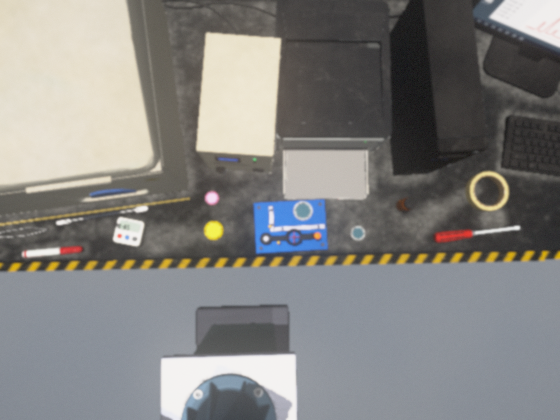

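View pics/scene0.png

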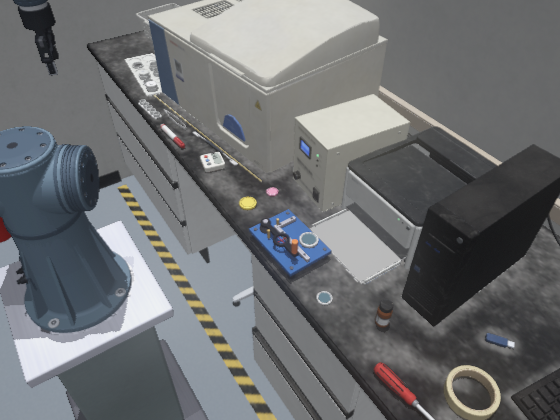

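Top view: candidates for the disc are the grey-blue disc on the plate (303,211), a smaller grey-blue one on the worktop (358,233), pink (212,198) and yellow (213,230). The on-plate one is the choice. The post is orange at (318,236) and the vial is at (403,205).

```bash
python3 - <<'E'
from h import *
a=load('top0'); b=load('scene0')
hs={n:cv2.cvtColor(c['color'],cv2.COLOR_RGB2HSV) for n,c in (('a',a),('b',b))}
# blue plate
for n,c in (('a',a),('b',b)):
    m=cv2.inRange(hs[n],(105,150,80),(125,255,255))
    m=cv2.morphologyEx(m,cv2.MORPH_CLOSE,np.ones((9,9)))
    cs=[k for k in cv2.findContours(m,0,2)[0] if cv2.contourArea(k)>800]
    for k in cs:
        p=np.array([onz(c,u,v,.03)[:2] for u,v in k[:,0]],np.float32)
        print(n,'plate',cv2.boundingRect(k),cv2.minAreaRect(p*1000), cv2.boxPoints(cv2.minAreaRect(p*1000)).round().tolist())
    o=cv2.inRange(hs[n],(5,140,120),(17,255,255))
    N,l,s,ce=cv2.connectedComponentsWithStats(o)
    for i in range(1,N):
        if s[i,4]>8: print(n,'orange',s[i],ce[i].round(1),depth(c,*ce[i]).round(3))
for n,u,v in (('disc',303,211),('small',358,233),('vial',403,205),('post',318,236),('timer',129,232)): print(n,depth(a,u,v).round(3))
for n,u,v in (('disc',310,240),('plate',295,265),('post',294,243)): print('sc',n,depth(b,u,v).round(3))
c1=cv2.resize(a['color'][185:265,240:380],None,fx=5,fy=5,interpolation=2)
cv2.imwrite('pics/crop1.png',c1[:,:,::-1])
E
```

```text
a plate (254, 200, 73, 54) ((454.27227783203125, -151.92347717285156), (118.40995025634766, 167.72581481933594), 2.1101226806640625) [[392.0, -70.0], [398.0, -238.0], [517.0, -234.0], [510.0, -66.0]]
a orange [314 234   6   5  18] [316.7 235.7] [ 0.429 -0.208  0.093]
b orange [292 240   5   4  12] [294.1 241.2] [ 0.428 -0.211  0.09 ]
disc [ 0.489 -0.184  0.04 ]
small [ 0.435 -0.321  0.002]
vial [ 0.498 -0.419  0.049]
post [ 0.429 -0.21   0.093]
timer [0.448 0.229 0.02 ]
sc disc [ 0.49  -0.19   0.036]
sc plate [ 0.422 -0.226  0.027]
sc post [ 0.426 -0.214  0.088]
```

View pics/crop1.png

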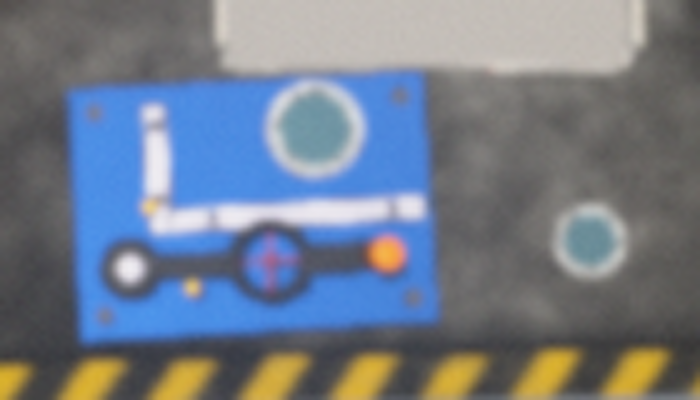

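The crop confirms it: the larger grey-blue disc lies on the plate at crop (316,128). The eye is at (270,262), the orange post at (387,253) and the pivot at (128,268). The yaw is about +2°. Next I refine the measurements and check the obstacles.

```bash
cat >> h.py <<'E'
FO=np.array([.4493,-.1521]); YAW=.0368
def fix(p):
    d=np.asarray(p)[:2]-FO; c,s=np.cos(YAW),np.sin(YAW); return (1000*np.array([c*d[0]+s*d[1],-s*d[0]+c*d[1]])).round(1)
E
python3 - <<'E'
from h import *
a=load('top0'); b=load('scene0')
for n,c,(u0,v0) in (('a',a,(303,211)),('b',b,(310,240))):
    h=cv2.cvtColor(c['color'],cv2.COLOR_RGB2HSV)
    print(n,h[v0,u0])
    m=cv2.inRange(h,(85,60,60),(104,200,200))
    N,l,s,ce=cv2.connectedComponentsWithStats(m)
    for i in range(1,N):
        if s[i,4]>20 and abs(ce[i]-[u0,v0]).max()<80:
            p=onz(c,*ce[i],.038); print('teal',s[i],ce[i].round(1),p.round(4),fix(p))
pa=[ray(a,316.9,235.7),ray(b,294.1,241.2)]
(o1,d1),(o2,d2)=pa
t=np.linalg.lstsq(np.c_[d1,-d2],o2-o1,rcond=None)[0]; p=(o1+d1*t[0]+o2+d2*t[1])/2
print('post tri',p.round(4),fix(p),np.linalg.norm(o1+d1*t[0]-o2-d2*t[1]))
# obstacles
R=np.array(a['R']); vv,uu=np.mgrid[:420,:560]; z=a['z_map']
X=np.stack([(uu-a['cx'])/a['fx']*z,(vv-a['cy'])/a['fy']*z,z],-1)-a['t']; X=X@R
for y0 in np.arange(-.36,.12,.04):
    k=(z>0)&(abs(X[...,1]-y0)<.02)&(X[...,0]<.75)&(X[...,0]>.3)
    print(round(y0,2),[(round(x,2),round(float(np.percentile(X[...,2][k&(abs(X[...,0]-x)<.015)],95)),3)) for x in np.arange(.4,.72,.04) if (k&(abs(X[...,0]-x)<.015)).any()])
E
```

```text
a [ 99  81 164]
teal [297 205  12  12 115] [302.5 210.4] [ 0.4905 -0.1825  0.038 ] [ 40.  -31.9]
teal [354 229   8   8  49] [357.4 232.7] [ 0.4353 -0.3113  0.038 ] [ -19.8 -158.6]
b [101  64 148]
teal [302 235  13   9  94] [308.2 238.9] [ 0.4876 -0.1859  0.038 ] [ 37.1 -35.2]
teal [319 294  11   8  70] [323.9 297.5] [ 0.418  -0.3378  0.038 ] [ -38.1 -184.4]
post tri [ 0.4296 -0.2089  0.0867] [-21.8 -56.1] 0.00029622421297982354
-0.36 [(np.float64(0.4), 0.004), (np.float64(0.44), 0.004), (np.float64(0.48), 0.004), (np.float64(0.52), 0.004), (np.float64(0.56), 0.025), (np.float64(0.6), 0.026), (np.float64(0.64), 0.164), (np.float64(0.68), 0.164)]
-0.32 [(np.float64(0.4), 0.004), (np.float64(0.44), 0.01), (np.float64(0.48), 0.004), (np.float64(0.52), 0.023), (np.float64(0.56), 0.025), (np.float64(0.6), 0.025), (np.float64(0.64), 0.164), (np.float64(0.68), 0.162)]
-0.28 [(np.float64(0.4), 0.005), (np.float64(0.44), 0.004), (np.float64(0.48), 0.005), (np.float64(0.52), 0.024), (np.float64(0.56), 0.024), (np.float64(0.6), 0.024), (np.float64(0.64), 0.164), (np.float64(0.68), 0.162)]
-0.24 
[... 1274 characters left out ...]
0.64), 0.217), (np.float64(0.68), 0.217)]
-0.0 [(np.float64(0.4), 0.004), (np.float64(0.44), 0.011), (np.float64(0.48), 0.005), (np.float64(0.52), 0.005), (np.float64(0.56), 0.005), (np.float64(0.6), 0.216), (np.float64(0.64), 0.217), (np.float64(0.68), 0.217)]
0.04 [(np.float64(0.4), 0.005), (np.float64(0.44), 0.012), (np.float64(0.48), 0.01), (np.float64(0.52), 0.009), (np.float64(0.56), 0.005), (np.float64(0.6), 0.215), (np.float64(0.64), 0.217), (np.float64(0.68), 0.217)]
0.08 [(np.float64(0.4), 0.004), (np.float64(0.44), 0.004), (np.float64(0.48), 0.005), (np.float64(0.52), 0.005), (np.float64(0.56), 0.296), (np.float64(0.6), 0.306), (np.float64(0.64), 0.295), (np.float64(0.68), 0.004)]
```

>>> {"op": "servo_tool", "data": {"commands": [[[-13,-16,0],0,85],[[-26,-32,0],0,40],[[-26,-32,0],0,0],[[-26,-32,0],0,0],[[-26,-32,0],0,0],[[-26,-32,0],0,0],[[-26,-32,0],0,0],[[-26,-32,0],0,0],[[-26,-32,0],0,0],[[-26,-32,0],0,0],[[-26,-32,0],0,0],[[-26,-32,0],0,0],[[-26,-32,0],0,0],[[-26,-32,0],0,0],[[-26,-32,0],0,0],[[-26,-32,0],0,0],[[-26,-32,0],0,0],[[-13,-16,0],0,0],[[0,0,0],0,0]]}}

```text
time_s: 2.48
eef_pos: [0.4321, -0.0979, 0.2178]
eef_rot: [-0.001, 0.146, 0.989, 0.0]
wrist_force: [0.0, -0.2, -1.4]
opening: 0.003
grasp_force: 0.0
```

>>> {"op": "servo_tool", "data": {"commands": [[[0,0,0],-0.164,0],[[0,0,0],-0.164,0],[[-10,-29,0],0,0],[[-10,-28,0],0,0],[[-10,-29,0],0,0],[[-10,-28,0],0,0],[[-11,-29,0],0,0],[[0,0,30],0,0],[[0,0,30],0,0],[[0,0,0],0,0]]}}

```text
time_s: 3.72
eef_pos: [0.4867, -0.2357, 0.1558]
eef_rot: [-0.002, -0.019, 1.0, 0.002]
wrist_force: [0.5, -0.1, 1.0]
opening: -0.001
grasp_force: 0.0
```

```bash
python3 - <<'E'
from h import *
c=snap('wrist','w1'); o=ctrl.get_obs(); print(o['eef_pos'],fix(o['eef_pos']),o['eef_rot'])
print(c['fx'],c['cx'],c['cy'],-np.array(c['R']).T@c['t'])
E
```

```text
[ 0.48780498 -0.23670705  0.15767413] [ 35.4 -86. ] [-9.75821254e-04 -1.87102285e-02  9.99824005e-01  9.66580179e-04]
325.19226210127806 275.2468185055507 213.22031896464856 [ 0.41011183 -0.23839332  0.31257953]
```

View pics/w1.png

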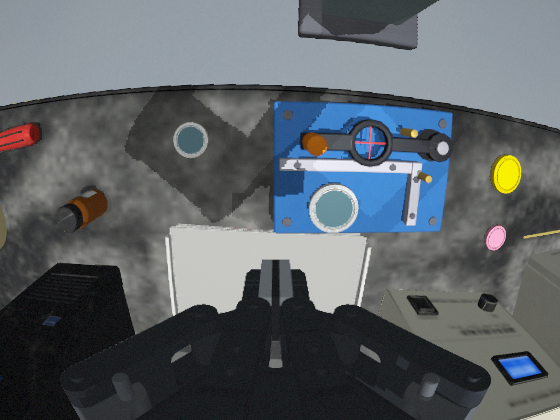

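The wrist view shows the disc at (334,208), the eye at (370,142), the post at (316,145), the pivot at (441,148) and the side bar at (412,195). The closed fingers are at (276,290). I use these to refine the geometry.

```bash
cat >> h.py <<'E'
def meas(c,zs=(.03,.038)):
    h=cv2.cvtColor(c['color'],cv2.COLOR_RGB2HSV)
    m=cv2.inRange(h,(105,120,60),(125,255,255)); m=cv2.morphologyEx(m,cv2.MORPH_CLOSE,np.ones((25,25)))
    k=max(cv2.findContours(m,0,1)[0],key=cv2.contourArea)
    p=np.array([onz(c,u,v,.03,True)[:2] for u,v in k[:,0]],np.float32)*1000
    r=cv2.minAreaRect(p); print('plate',r)
    g=cv2.inRange(h,(80,35,60),(104,170,220))
    N,l,s,ce=cv2.connectedComponentsWithStats(g)
    for i in range(1,N):
        if s[i,4]>400:
            kk=max(cv2.findContours((l==i).astype(np.uint8),0,1)[0],key=cv2.contourArea)
            q=np.array([onz(c,u,v,.038,True)[:2] for u,v in kk[:,0]],np.float32)*1000
            (x,y),rad=cv2.minEnclosingCircle(q); print('disc',ce[i].round(),s[i,4],(round(x,1),round(y,1)),'r',round(rad,1),fix((x/1e3,y/1e3)))
E
python3 - <<'E'
from h import *
c=load('w1'); meas(c)
for n,u,v,z in (('eye',370,142,.054),('pivot',441,148,.056),('post',316,137,.09),('sidebar end',413,224,.04),('disc centre',334,208,.038)): p=onz(c,u,v,z,True); print(n,p.round(4),fix(p))
t=load('top0'); (o1,d1),(o2,d2)=ray(t,302.5,210.4),ray(c,334,208,True)
s=np.linalg.lstsq(np.c_[d1,-d2],o2-o1,rcond=None)[0]; print('disc tri',o1+d1*s[0],o2+d2*s[1])
E
```

```text
plate ((454.8711242675781, -152.23883056640625), (119.81847381591797, 169.9511260986328), 1.9634759426116943)
disc [386.  10.] 700 (306.1, -144.6) r 36.4 [-142.8   12.8]
disc [190. 140.] 553 (433.0, -309.4) r 11.8 [ -22.1 -156.6]
disc [334. 208.] 1064 (490.3, -181.8) r 17.1 [ 39.9 -31.2]
eye [ 0.4277 -0.1592  0.054 ] [-21.8  -6.3]
pivot [ 0.4266 -0.0933  0.056 ] [-20.5  59.5]
post [ 0.4244 -0.2089  0.09  ] [-27.  -55.8]
sidebar end [ 0.5017 -0.1029  0.04  ] [54.2 47.2]
disc centre [ 0.4896 -0.1817  0.038 ] [ 39.2 -31. ]
disc tri [ 0.49039273 -0.18252928  0.03878185] [ 0.48938572 -0.18181192  0.0386386 ]
```

>>> {"op": "servo_tool", "data": {"commands": [[[-4,0,25],0,0],[[0,0,30],0,0],[[0,0,30],0,0],[[0,0,12],0,0],[[0,0,4],0,0],[[0,0,0],0,0]]}}

```text
time_s: 4.53
eef_pos: [0.4931, -0.2388, 0.0584]
eef_rot: [0.001, -0.018, 1.0, -0.001]
wrist_force: [0.7, 0.5, -0.5]
opening: -0.004
grasp_force: 0.0
```

```bash
python3 - <<'E'
from h import *
for i in range(2):
    c=ctrl.camera('wrist'); o=ctrl.get_obs(); print(o['eef_pos'],fix(o['eef_pos']),o['wrist_force'])
meas(c)
E
```

```text
[ 0.49324602 -0.23889516  0.05853728] [ 40.7 -88.4] [0.15655757 0.05560226 0.26880703]
[ 0.49318469 -0.23891647  0.05849923] [ 40.7 -88.4] [ 0.51868797  0.35631993 -0.39913129]
plate ((454.92510986328125, -152.28268432617188), (119.52137756347656, 170.01295471191406), 2.0192208290100098)
disc [159. 142.] 1100 (432.5, -306.0) r 11.2 [ -22.5 -153.2]
disc [367. 244.] 2147 (490.2, -181.8) r 17.1 [ 39.8 -31.2]
```

>>> {"op": "servo_tool", "data": {"commands": [[[1,0,3],0,0],[[0,5,0],0,0],[[0,5,0],0,0],[[0,5,0],0,0],[[0,5,0],0,0],[[0,5,0],0,0],[[0,5,0],0,0],[[0,5,0],0,0],[[0,5,0],0,0],[[0,5,0],0,0],[[0,5,0],0,0],[[0,5,0],0,0],[[0,5,0],0,0],[[0,0,0],0,0]]}}

```text
time_s: 6.38
eef_pos: [0.4892, -0.178, 0.0542]
eef_rot: [-0.0, -0.018, 1.0, 0.0]
wrist_force: [-0.7, -0.4, 0.2]
opening: -0.001
grasp_force: 0.0
```

```bash
python3 - <<'E'
from h import *
c=snap('wrist','w2'); o=ctrl.get_obs(); print(o['eef_pos'],fix(o['eef_pos']),o['wrist_force'])
meas(c)
E
```

```text
[ 0.48923055 -0.17827864  0.05422384] [ 38.9 -27.6] [0.63381518 0.04278449 0.13050607]
plate ((454.9112548828125, -152.17013549804688), (119.53297424316406, 169.3123321533203), 1.9866857528686523)
disc [ 81. 151.] 832 (431.8, -296.3) r 11.2 [ -22.8 -143.5]
disc [266. 246.] 1970 (490.2, -181.7) r 17.2 [ 39.8 -31.1]
```

View pics/w2.png

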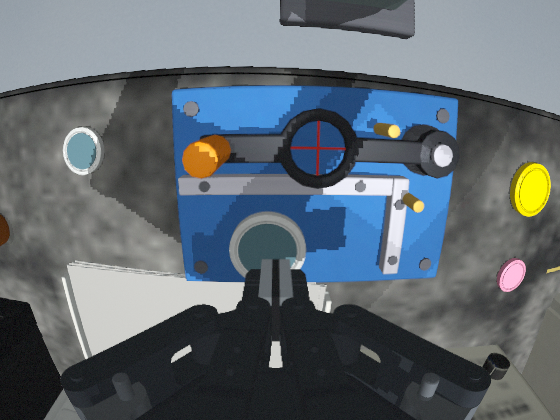

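The disc has not moved: it is at (268,246), and the fingertips at (276,260) appear above it. I measure the true tip height from the ray.

```bash
python3 - <<'E'
from h import *
c=load('w2'); R=np.array(c['R'])
tcp=np.array([.48923,-.17828,.05422])
for d in (0,-10,-16,-22,-30):
  for dx in (-11,11):   # fixture x offsets (pad width)
    X=tcp+[dx/1e3,0,d/1e3]; q=R@X+c['t']; r=np.hypot(q[0],q[1]); th=np.arctan2(r,q[2])
    print(d,dx,(np.array([c['cx'],c['cy']])+325.2*th*q[:2]/r).round(1))
cr=c['color'][230:330,220:340]; cv2.imwrite('pics/crop2.png',cv2.resize(cr,None,fx=5,fy=5,interpolation=2)[:,:,::-1])
E
```

```text
0 -11 [273.8 243.3]
0 11 [272.4 280. ]
-10 -11 [273.9 236.2]
-10 11 [272.6 271.5]
-16 -11 [273.9 232.3]
-16 11 [272.6 266.8]
-22 -11 [273.9 228.6]
-22 11 [272.7 262.3]
-30 -11 [274. 224.]
-30 11 [272.8 256.7]
```

View pics/crop2.png

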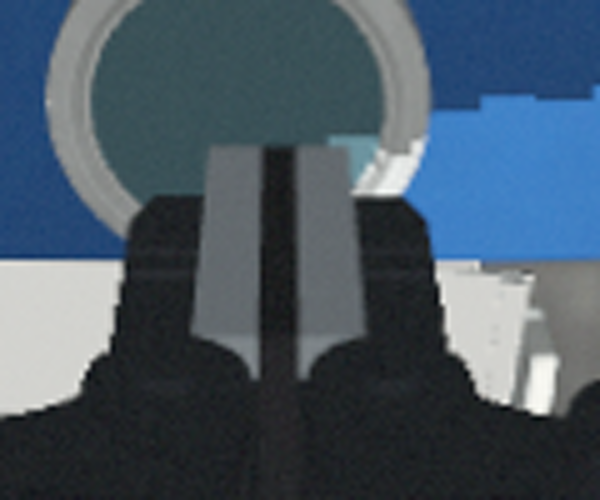

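```bash
python3 - <<'E'
from h import *
c=load('w2'); tcp=np.array([.48923,-.17828,.05422])
def d3(u,v):
    o,d=ray(c,u,v,True); return o+d/d[2]*c['z_map'][v,u]
for u,v in ((268,262),(268,275),(268,290),(285,262),(285,280),(250,275),(300,275),(266,245),(320,225)):
    p=d3(u,v); print(u,v,c['z_map'][v,u],p.round(4),fix(p),((p-tcp)*1e3).round(1))
print(c['R'].round(3),c['t'])
E
```

```text
268 262 0.14884864 [ 0.3382 -0.1792  0.3595] [-112.  -23.] [-151.    -0.9  305.3]
268 275 0.13656002 [ 0.3374 -0.1794  0.3472] [-112.9  -23.2] [-151.9   -1.1  293. ]
268 290 0.123834066 [ 0.3367 -0.1797  0.3345] [-113.5  -23.4] [-152.5   -1.4  280.2]
285 262 0.14807828 [ 0.3389 -0.1878  0.3587] [-111.6  -31.6] [-150.3   -9.5  304.5]
285 280 0.13216381 [ 0.3374 -0.1874  0.3428] [-113.1  -31.2] [-151.8   -9.1  288.6]
250 275 0.14499295 [ 0.3324 -0.1703  0.3556] [-117.5  -13.9] [-156.9    8.   301.4]
300 275 0.14449595 [ 0.3336 -0.1955  0.3551] [-117.3  -39.1] [-155.7  -17.2  300.9]
266 245 0.18592341 [ 0.3316 -0.1774  0.3966] [-118.5  -20.9] [-157.6    0.9  342.3]
320 225 0.19126177 [ 0.3441 -0.2108  0.4019] [-107.3  -54.8] [-145.1  -32.6  347.7]
[[-0.036  0.999  0.001]
 [ 0.952  0.034  0.304]
 [ 0.304  0.012 -0.953]] [ 0.19472761 -0.44996532  0.07765179]
```

```bash
python3 - <<'E'
from h import *
c=load('w2'); tcp=np.array([.48923,-.17828,.05422]); R=np.array(c['R'])
def d3(u,v):
    o,d=ray(c,u,v,True); return o+d/(R@d)[2]*c['z_map'][v,u]
for u,v in ((268,261),(268,275),(268,290),(285,261),(285,280),(250,275),(300,275),(266,245),(320,225)):
    p=d3(u,v); print(u,v,p.round(4),fix(p),((p-tcp)*1e3).round(1))
E
```

```text
268 261 [ 0.4783 -0.1809  0.0753] [ 27.9 -29.8] [-11.   -2.6  21.1]
268 275 [ 0.4785 -0.1806  0.0885] [ 28.1 -29.6] [-10.8  -2.4  34.3]
268 290 [ 0.478  -0.1804  0.1017] [ 27.6 -29.3] [-11.3  -2.1  47.5]
285 261 [ 0.4782 -0.173   0.0749] [ 28.1 -22. ] [-11.    5.2  20.7]
285 280 [ 0.4781 -0.1735  0.0931] [ 28.  -22.5] [-11.1   4.7  38.9]
250 275 [ 0.4829 -0.1888  0.081 ] [ 32.2 -37.9] [ -6.3 -10.5  26.8]
300 275 [ 0.4819 -0.1663  0.0815] [ 32.  -15.3] [-7.4 12.  27.2]
266 245 [ 0.4859 -0.1826  0.0391] [ 35.5 -31.8] [ -3.3  -4.3 -15.2]
320 225 [ 0.4756 -0.1511  0.0306] [26.4  0. ] [-13.6  27.2 -23.7]
```

```bash
python3 - <<'E'
from h import *
c=snap('scene','s2'); 
cv2.imwrite('pics/crop3.png',cv2.resize(c['color'][130:300,210:400],None,fx=3.5,fy=3.5,interpolation=2)[:,:,::-1])
o=ctrl.get_obs(); tcp=o['eef_pos']; print(tcp,o['wrist_force'],o['q'])
z=c['z_map']; R=np.array(c['R']); vv,uu=np.mgrid[:420,:560]
X=(np.stack([(uu-c['cx'])/c['fx']*z,(vv-c['cy'])/c['fy']*z,z],-1)-c['t'])@R
k=(z>0)&(abs(X[...,0]-tcp[0])<.016)&(abs(X[...,1]-tcp[1])<.02)&(X[...,2]>.042)
P=X[k]; i=np.argsort(P[:,2])[:12]; print(P[i].round(4), np.c_[uu[k],vv[k]][i].tolist())
E
```

```text
[ 0.48927154 -0.17847457  0.05426457] [ 1.08504898 -0.04415349  0.21677245] [-5.77905090e-01  2.76047230e-01  1.86248305e+00 -6.18445753e-05
  1.00285356e+00 -2.18498598e+00]
[[ 0.4801 -0.1772  0.0683]
 [ 0.4798 -0.1815  0.069 ]
 [ 0.4809 -0.1877  0.0706]
 [ 0.4783 -0.1755  0.0712]
 [ 0.4802 -0.1807  0.0714]
 [ 0.4839 -0.1873  0.0718]
 [ 0.4819 -0.1863  0.072 ]
 [ 0.4799 -0.1851  0.0721]
 [ 0.4794 -0.1739  0.0726]
 [ 0.4785 -0.179   0.0741]
 [ 0.4805 -0.1841  0.0742]
 [ 0.4823 -0.1854  0.0743]] [[304, 229], [305, 230], [307, 231], [303, 228], [305, 229], [308, 230], [307, 230], [306, 230], [303, 227], [304, 228], [306, 229], [307, 229]]
```

View pics/crop3.png

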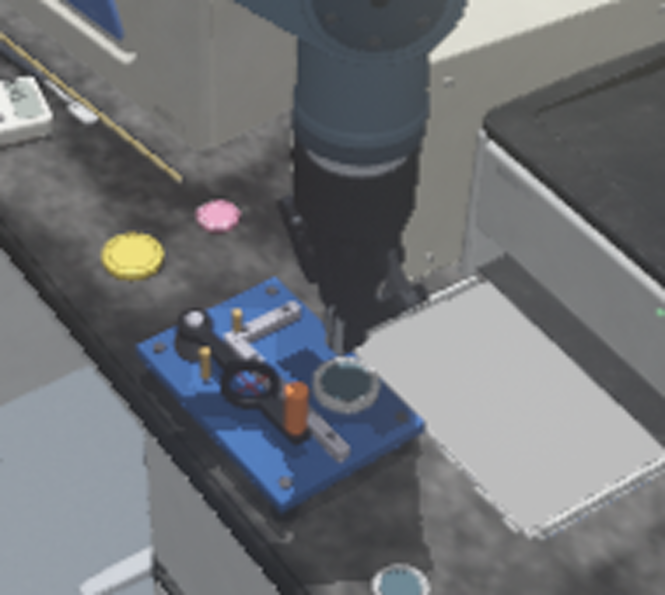

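Both views agree that the tips are at z≈0.073–0.075 while the reported TCP is 0.054. The real tip therefore stands about 20 mm above the reported TCP, not 22 mm below. I trust the cameras, back off and descend accordingly.

>>> {"op": "servo_tool", "data": {"commands": [[[0,-15,0],0,0],[[0,-20,0],0,0],[[0,-20,0],0,0],[[0,-7,0],0,0],[[0,0,0],0,0],[[0,0,10],0,0],[[0,0,10],0,0],[[0,0,8],0,0],[[0,0,4],0,0],[[0,0,0],0,0]]}}

```text
time_s: 7.72
eef_pos: [0.4912, -0.2401, 0.0217]
eef_rot: [-0.0, -0.018, 1.0, 0.0]
wrist_force: [-0.3, 0.9, -0.4]
opening: 0.001
grasp_force: 0.0
```

```bash
cat >> h.py <<'E'
def tip(c):
    o=ctrl.get_obs(); R=np.array(c['R']); P=[]; U=[]
    for v in range(235,300):
        for u in (266,267,268,269,284,285,286):
            oo,d=ray(c,u,v,True); p=oo+d/(R@d)[2]*c['z_map'][v,u]
            if abs(p[0]-o['eef_pos'][0])<.016 and abs(p[1]-o['eef_pos'][1])<.012: P.append(p-o['eef_pos'])
    P=np.array(P)*1e3; print('tip z rel', np.sort(P[:,2]).round(1)[:40:3]); print('tcp',o['eef_pos'].round(4),fix(o['eef_pos']),o['wrist_force'].round(2),o['time_s'])
E
python3 - <<'E'
from h import *
c=snap('wrist','w3'); tip(c); meas(c)
E
```

```text
tip z rel [-23.3 -22.6 -22.3 -22.  -21.9 -21.8 -21.7 -21.7 -21.6 -21.6 -21.6 -21.5
 -21.4 -21.4]
tcp [ 0.4915 -0.2403  0.0221] [ 38.9 -89.7] [ 0.73 -0.3   0.72] 7.775
plate ((454.45745849609375, -145.7132568359375), (121.34112548828125, 183.1350555419922), 2.446021556854248)
disc [139. 152.] 1520 (431.5, -303.8) r 10.8 [ -23.4 -151. ]
disc [387. 275.] 2837 (490.2, -181.8) r 17.3 [ 39.8 -31.2]
```

```bash
sed -i "s/if abs(p\[0\]/if p[2]>.033 and abs(p[0]/" h.py; python3 - <<'E'
from h import *
tip(load('w3'))
E
```

```text
tip z rel [17.4 18.4 18.6 18.8 19.3 20.  20.4 20.9 21.3 21.8 22.1 22.4 23.  23.3]
tcp [ 0.4915 -0.2403  0.0221] [ 38.9 -89.7] [ 0.73 -0.3   0.72] 7.775
```

>>> {"op": "servo_tool", "data": {"commands": [[[0,0,4],0,0],[[0,0,2],0,0],[[0,0,0],0,0],[[0,6,0],0,0],[[0,6,0],0,0],[[0,6,0],0,0],[[0,5,0],0,0],[[0,5,0],0,0],[[0,4,0],0,0],[[0,4,0],0,0],[[0,4,0],0,0],[[0,4,0],0,0],[[0,4,0],0,0],[[0,4,0],0,0],[[0,4,0],0,0],[[0,4,0],0,0],[[0,0,0],0,0]]}}

```text
time_s: 9.9
eef_pos: [0.4901, -0.1807, 0.017]
eef_rot: [0.001, -0.018, 1.0, -0.001]
wrist_force: [0.0, -1.9, 5.7]
opening: -0.001
grasp_force: 3.1
```

```bash
python3 - <<'E'
from h import *
c=snap('wrist','w4'); tip(c); meas(c)
E
```

```text
tip z rel [18.1 18.3 19.2 19.6 19.9 20.  20.2 21.2 21.5 22.1 23.  23.4 23.7 24. ]
tcp [ 0.4901 -0.1807  0.017 ] [ 39.7 -30. ] [ 1.56 -1.74  6.65] 9.95
plate ((455.18841552734375, -152.03189086914062), (119.87728881835938, 169.38772583007812), 2.142564535140991)
disc [ 54. 157.] 1051 (431.0, -292.0) r 10.8 [ -23.5 -139.1]
disc [346. 278.] 3212 (489.0, -145.1) r 17.3 [39.9  5.5]
```

>>> {"op": "servo_tool", "data": {"commands": [[[0,3,-1],0,0],[[0,3,0],0,0],[[0,3,0],0,0],[[0,2,0],0,0],[[0,1,0],0,0],[[0,0,0],0,0]]}}

```text
time_s: 10.7
eef_pos: [0.4889, -0.1688, 0.0172]
eef_rot: [0.0, -0.018, 1.0, -0.0]
wrist_force: [0.1, -3.5, 0.3]
opening: 0.004
grasp_force: 1.8
```

```bash
python3 - <<'E'
from h import *
c=snap('wrist','w5'); tip(c); meas(c)
E
```

```text
tip z rel [18.5 18.8 19.2 19.5 19.9 20.8 21.3 21.5 22.1 22.3 22.8 23.1 23.8 24.4]
tcp [ 0.4889 -0.1688  0.0172] [ 39.  -18.1] [ 0.1  -3.77 -0.4 ] 10.75
plate ((455.0130615234375, -152.0963134765625), (119.4229507446289, 169.19146728515625), 2.0707027912139893)
disc [ 40. 160.] 951 (430.9, -289.8) r 10.8 [ -23.5 -137. ]
disc [345. 279.] 3194 (488.4, -133.6) r 17.4 [39.8 17. ]
```

>>> {"op": "servo_tool", "data": {"commands": [[[0,-5,0],0,0],[[0,-6,0],0,0],[[-10,0,0],0,0],[[-12,0,0],0,0],[[-12,0,0],0,0],[[-4,6,0],0,0],[[0,9,0],0,0],[[0,8,0],0,0],[[0,0,0],0,0],[[3,0,0],0,0],[[3,0,0],0,0],[[3,0,0],0,0],[[2,0,0],0,0],[[2,0,0],0,0],[[0,0,0],0,0]]}}

```text
time_s: 12.62
eef_pos: [0.5137, -0.1561, 0.0174]
eef_rot: [0.0, -0.018, 1.0, -0.0]
wrist_force: [0.4, -2.2, 0.1]
opening: -0.0
grasp_force: 1.0
```

```bash
python3 - <<'E'
from h import *
c=snap('wrist','w6'); tip(c); meas(c)
E
```

```text
tip z rel [17.6 18.2 18.7 19.1 20.1 20.2 20.4 20.8 20.9 21.2 21.3 21.6 21.8 22. ]
tcp [ 0.5137 -0.156   0.0174] [64.2 -6.3] [ 1.14 -1.87 -0.77] 12.675
plate ((455.0955505371094, -152.07875061035156), (119.2485122680664, 169.2379913330078), 2.0630297660827637)
disc [ 24. 123.] 886 (435.6, -287.3) r 10.8 [ -18.7 -134.6]
disc [324. 229.] 4188 (486.9, -133.8) r 17.3 [38.3 16.9]
```

>>> {"op": "servo_tool", "data": {"commands": [[[2,0,0],0,0],[[2,0,0],0,0],[[2,0,0],0,0],[[2,0,0],0,0],[[2,0,0],0,0],[[0,0,0],0,0]]}}

```text
time_s: 13.42
eef_pos: [0.5054, -0.1584, 0.0185]
eef_rot: [0.002, -0.018, 1.0, -0.002]
wrist_force: [3.8, -9.2, 0.9]
opening: 0.003
grasp_force: 5.7
```

```bash
python3 - <<'E'
from h import *
c=snap('wrist','w7'); tip(c); meas(c)
E
```

```text
tip z rel [17.7 18.1 18.5 19.1 19.4 19.5 19.6 19.7 20.1 20.3 20.5 20.8 21.1 21.4]
tcp [ 0.5054 -0.1584  0.0185] [55.9 -8.4] [ 2.76 -9.54  1.13] 13.475
plate ((455.0843505859375, -152.08621215820312), (119.41093444824219, 169.193359375), 2.032062530517578)
disc [ 29. 135.] 887 (433.9, -288.0) r 10.9 [ -20.4 -135.3]
disc [328. 236.] 3997 (482.3, -133.8) r 17.2 [33.6 17.1]
```

>>> {"op": "servo_tool", "data": {"commands": [[[-6,0,0],0,0],[[-8,0,0],0,0],[[-6,0,0],0,0],[[0,7,0],0,0],[[0,8,0],0,0],[[0,0,0],0,0],[[3,0,0],0,0],[[3,0,0],0,0],[[2,0,0],0,0],[[2,0,0],0,0],[[0,0,0],0,0]]}}

```text
time_s: 14.85
eef_pos: [0.5126, -0.1407, 0.0172]
eef_rot: [-0.0, -0.018, 1.0, 0.0]
wrist_force: [0.1, 0.0, 0.7]
opening: -0.001
grasp_force: 0.0
```

```bash
python3 - <<'E'
from h import *
c=snap('wrist','w8'); tip(c); meas(c)
E
```

```text
tip z rel [17.7 19.2 19.4 20.  20.2 20.5 20.6 20.6 20.7 20.8 21.  21.1 21.1 21.2]
tcp [ 0.5127 -0.1406  0.0172] [63.8  9.1] [ 0.51 -0.51 -0.21] 14.9
plate ((454.98583984375, -152.1125030517578), (119.24405670166016, 169.09930419921875), 2.005953788757324)
disc [ 10. 127.] 722 (435.4, -284.3) r 10.7 [ -18.7 -131.6]
disc [290. 213.] 4526 (479.1, -134.2) r 17.2 [30.4 16.8]
```

>>> {"op": "servo_tool", "data": {"commands": [[[2,0,0],0,0],[[1,0,0],0,0],[[1,0,0],0,0],[[0,0,0],0,0]]}}

```text
time_s: 15.4
eef_pos: [0.5094, -0.1409, 0.0175]
eef_rot: [0.001, -0.018, 1.0, -0.0]
wrist_force: [3.7, -0.8, 0.8]
opening: -0.005
grasp_force: 1.4
```

```bash
python3 - <<'E'
from h import *
c=snap('wrist','w9'); tip(c); meas(c)
E
```

```text
tip z rel [18.3 18.7 19.3 19.7 19.9 20.  20.3 20.4 20.5 20.5 20.7 20.9 21.1 21.2]
tcp [ 0.5094 -0.1409  0.0175] [60.5  9. ] [ 3.13  0.09 -0.24] 15.45
plate ((454.96881103515625, -152.12286376953125), (119.1368637084961, 169.10525512695312), 2.0261776447296143)
disc [ 10. 131.] 744 (434.7, -284.5) r 10.8 [ -19.4 -131.8]
disc [291. 214.] 4500 (476.3, -134.4) r 17.2 [27.6 16.7]
```

>>> {"op": "servo_tool", "data": {"commands": [[[1,0,0],0,0],[[0,0,0],0,0],[[-8,0,0],0,0],[[0,-14,0],0,0],[[0,-14,0],0,0],[[0,-14,0],0,0],[[12,0,0],0,0],[[14,0,0],0,0],[[12,0,0],0,0],[[2,0,0],0,0],[[0,6,0],0,0],[[0,5,0],0,0],[[0,3,0],0,0],[[0,2,0],0,0],[[0,0,0],0,0]]}}

```text
time_s: 17.32
eef_pos: [0.4777, -0.1691, 0.0177]
eef_rot: [0.001, -0.018, 1.0, -0.001]
wrist_force: [0.6, -5.2, 0.6]
opening: 0.002
grasp_force: 2.2
```

```bash
python3 - <<'E'
from h import *
c=snap('wrist','w10'); tip(c); meas(c)
E
```

```text
tip z rel [17.9 18.8 19.1 19.4 19.9 20.4 20.9 21.3 21.9 22.2 22.4 22.9 23.6 24. ]
tcp [ 0.4777 -0.1691  0.0177] [ 27.8 -18. ] [-0.63 -4.76 -0.53] 17.375
plate ((454.9133605957031, -152.09063720703125), (119.60132598876953, 169.12408447265625), 2.0260982513427734)
disc [ 43. 177.] 923 (428.7, -290.0) r 10.8 [ -25.7 -137. ]
disc [345. 278.] 3190 (476.9, -134.2) r 17.3 [28.3 16.9]
```

>>> {"op": "servo_tool", "data": {"commands": [[[0,-4,0],0,0],[[0,-7,0],0,0],[[-10,0,0],0,0],[[-10,0,0],0,0],[[-9,0,0],0,0],[[0,0,0],0.157,0],[[0,0,0],0.157,0],[[0,0,0],0.157,0],[[0,0,0],0.157,0],[[0,0,0],0.157,0],[[0,10,0],0,0],[[6,1,0],0,0],[[4,0,0],0,0],[[2,0,0],0,0],[[2,0,0],0,0],[[2,0,0],0,0],[[0,0,0],0,0]]}}

```text
time_s: 19.5
eef_pos: [0.5018, -0.1589, 0.0172]
eef_rot: [-0.0, 0.366, 0.931, -0.0]
wrist_force: [-0.2, 0.1, 1.2]
opening: -0.0
grasp_force: 0.0
```

```bash
python3 - <<'E'
from h import *
c=snap('wrist','w11'); o=ctrl.get_obs(); print(o['eef_pos'],fix(o['eef_pos']),o['wrist_force'],o['eef_rot'],o['time_s']); meas(c)
E
```

```text
[ 0.50191945 -0.15893325  0.01721213] [52.3 -8.8] [ 0.37496512 -0.94729834  0.53171939] [ 3.20525789e-05  3.65745124e-01  9.30715049e-01 -1.10817019e-05] 19.55
plate ((453.1394958496094, -149.99044799804688), (123.3887710571289, 173.36788940429688), 2.2373294830322266)
disc [275. 211.] 4561 (476.6, -134.2) r 17.2 [27.9 16.9]
disc [ 63. 320.] 465 (437.3, -277.3) r 10.9 [ -16.6 -124.6]
```

>>> {"op": "servo_tool", "data": {"commands": [[[1.5,0,0],0,0],[[1.5,0,0],0,0],[[1,0,0],0,0],[[0,0,0],0,0]]}}

```text
time_s: 20.05
eef_pos: [0.5004, -0.1578, 0.018]
eef_rot: [0.002, 0.366, 0.931, -0.001]
wrist_force: [3.5, -4.8, -0.2]
opening: 0.0
grasp_force: 2.7
```

```bash
python3 - <<'E'
from h import *
c=snap('wrist','w12'); o=ctrl.get_obs(); print(o['eef_pos'],fix(o['eef_pos']),o['wrist_force'],o['time_s']); meas(c)
E
```

```text
[ 0.50044044 -0.15774346  0.0180486 ] [50.9 -7.5] [ 1.67410148 -6.29304123 -0.18864155] 20.1
plate ((452.9690856933594, -150.01626586914062), (123.44607543945312, 173.29644775390625), 2.146965742111206)
disc [275. 214.] 4510 (476.4, -134.3) r 17.4 [27.7 16.8]
disc [ 65. 322.] 419 (437.1, -277.2) r 11.0 [ -16.8 -124.5]
```

>>> {"op": "servo_tool", "data": {"commands": [[[1,0,0],0,0],[[0,0,0],0,0],[[-3,0,0],0,0],[[-7,0,0],0,0],[[0,0,-20],0,0],[[0,0,-30],0,0],[[0,0,-30],0.157,30],[[0,0,-10],0.157,45],[[0,0,0],0.157,45],[[0,0,0],0.157,45],[[0,0,0],0.157,45],[[-10,-20,0],0,45],[[-11,-20,0],0,45],[[-11,-20,0],0,45],[[-10,-18,0],0,45],[[0,0,0],0,45]]}}

```text
time_s: 22.1
eef_pos: [0.4285, -0.2073, 0.1069]
eef_rot: [-0.001, 0.695, 0.719, 0.0]
wrist_force: [0.5, 0.0, -0.2]
opening: 0.524
grasp_force: 0.0
```

```bash
python3 - <<'E'
from h import *
c=snap('wrist','w13'); o=ctrl.get_obs(); print(o['eef_pos'],fix(o['eef_pos']),o['wrist_force'],o['opening'],o['eef_rot'],o['time_s'],o['q']); meas(c)
h=cv2.cvtColor(c['color'],cv2.COLOR_RGB2HSV)
t=snap('top','top2'); s=snap('scene','s3')
for n,cc in (('t',t),('s',s)):
    m=cv2.inRange(cv2.cvtColor(cc['color'],cv2.COLOR_RGB2HSV),(85,45,60),(104,200,200)); N,l,st,ce=cv2.connectedComponentsWithStats(m)
    for i in range(1,N):
        if st[i,4]>20: p=onz(cc,*ce[i],.038); print(n,st[i,4],ce[i].round(1),fix(p)) if abs(fix(p)).max()<70 else 0
E
```

```text
[ 0.4291652  -0.20712666  0.10710833] [-22.1 -54.2] [ 0.4235923  -0.47806498 -0.30495321] 0.5246864892940747 [-2.29418696e-04  6.94366575e-01  7.19621407e-01  1.94890977e-04] 22.15 [-6.99746211e-01  9.76488227e-02  1.94592451e+00  4.71608222e-04
  1.09845074e+00 -7.35678498e-01]
plate ((455.0755615234375, -151.91818237304688), (119.35041046142578, 169.21707153320312), 2.012727975845337)
disc [347. 125.] 1786 (476.5, -134.2) r 17.2 [27.8 16.9]
disc [278. 319.] 462 (434.3, -294.4) r 11.6 [ -20.2 -141.7]
t 129 [282.6 216.6] [27.9 15.9]
s 89 [293.1 228.6] [27.9 11.8]
```

View pics/w13.png

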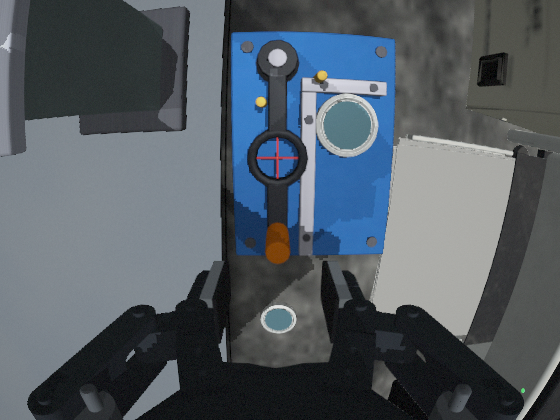

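The post (277,243) is centred between the open jaws, and the disc (347,125) visibly touches both bars. Next I descend and grip.

>>> {"op": "servo_tool", "data": {"commands": [[[-1,0,20],0,45],[[0,0,20],0,45],[[0,0,15],0,45],[[0,0,7],0,45],[[0,0,0],0,30],[[0,0,0],0,20],[[0,0,0],0,5],[[0,0,0],0,5],[[0,0,0],0,5],[[0,0,0],0,5]]}}

```text
time_s: 23.5
eef_pos: [0.4298, -0.2085, 0.0459]
eef_rot: [0.001, 0.694, 0.72, 0.0]
wrist_force: [-0.6, 0.9, 5.7]
opening: 0.155
grasp_force: 58.5
```

```bash
python3 - <<'E'
from h import *
c=snap('wrist','w14'); o=ctrl.get_obs(); print(o['eef_pos'],fix(o['eef_pos']),o['wrist_force'],o['torque'],o['opening'],o['grasp_force'],o['time_s']); meas(c)
# planned path: rotate about pivot from measured pose, in tool axes per step
p=o['eef_pos'][:2]; P0=np.array([.4500,-.1523]); y=.0355; R=lambda a:np.array([[np.cos(a),-np.sin(a)],[np.sin(a),np.cos(a)]])
piv=P0+R(y)@[-.022,.060]; r=p-piv; print('radius',np.hypot(*r),'ang rel -y',np.arctan2(r[0],-r[1])-0-y)
E
```

```text
[ 0.4297376  -0.20853173  0.04589103] [-21.6 -55.7] [-0.3592883   0.82383221  6.53282047] [0.13641252 0.18215437 0.02411611] 0.15370784040776705 58.47340643405914 23.55
plate ((454.9103088378906, -148.287841796875), (119.41242980957031, 176.5400848388672), 2.0761773586273193)
disc [370. 127.] 3217 (476.4, -134.3) r 17.2 [27.7 16.8]
disc [277. 359.] 476 (434.1, -287.2) r 11.1 [ -20.1 -134.4]
radius 0.11547739583902658 ang rel -y -0.002125404893582851
```

>>> {"op": "servo_tool", "data": {"commands": [[[0.1,4.9,-1],-0.0425,5],[[0.1,4.9,0],-0.0425,5],[[0.4,9.8,0],-0.085,5],[[0.4,9.8,0],-0.085,5],[[0.4,9.8,0],-0.085,5],[[0.4,9.8,0],-0.085,5],[[0.4,9.8,0],-0.085,5],[[0.4,9.8,0],-0.085,5],[[0.4,9.8,0],-0.085,5],[[0.4,9.8,0],-0.085,5],[[0.1,4.9,0],-0.0425,5],[[0.1,4.9,0],-0.0425,5],[[0,0,0],0,5]]}}

```text
time_s: 25.18
eef_pos: [0.5143, -0.1664, 0.046]
eef_rot: [-0.0, 0.334, 0.942, -0.001]
wrist_force: [-3.8, -6.0, 0.2]
opening: 0.155
grasp_force: 59.2
```

```bash
cat > arc.py <<'E'
from h import *
o=ctrl.get_obs(); print(o['eef_pos'],fix(o['eef_pos']),o['wrist_force'],o['opening'],o['grasp_force'],o['time_s'])
p=o['eef_pos'][:2]; P0=np.array([.4500,-.1523]); y=.0355; R=lambda a:np.array([[np.cos(a),-np.sin(a)],[np.sin(a),np.cos(a)]])
piv=P0+R(y)@[-.022,.060]; r=p-piv; a=np.arctan2(r[0],-r[1])-y
th=R(y+.85)@[1,0]; print('radius',np.hypot(*r),'ang',a,'tangential force',o['wrist_force'][:2]@th,'radial out',o['wrist_force'][:2]@(r/np.hypot(*r)))
E
python3 arc.py
```

```text
[ 0.51431615 -0.16644411  0.04604235] [ 64.4 -16.7] [-3.79687728 -5.98344185  0.16439037] 0.15520635003918284 59.164919257164 25.175
radius 0.1148773906443924 ang 0.8430171733904583 tangential force -7.035622355546201 radial out 0.8963804480624795
```

>>> {"op": "servo_tool", "data": {"commands": [[[0,1,0],0,5],[[0,1,0],0,5],[[0,1,0],0,5],[[0,0,0],0,5],[[0,0,0],0,5]]}}

```text
time_s: 25.8
eef_pos: [0.5146, -0.166, 0.046]
eef_rot: [-0.001, 0.335, 0.942, -0.002]
wrist_force: [-10.5, -13.3, 2.6]
opening: 0.154
grasp_force: 59.6
```

```bash
python3 arc.py; python3 - <<'E'
from h import *
snap('wrist','w15')
E
```

```text
[ 0.51464717 -0.1660107   0.04599165] [ 64.8 -16.3] [-10.4949591  -13.28520883   2.62013151] 0.15443362173578937 59.63622987270355 25.8
radius 0.11485685662501972 ang 0.8477616071743076 tangential force -16.928113108536973 radial out 0.32060414050857655
```

View pics/w15.png

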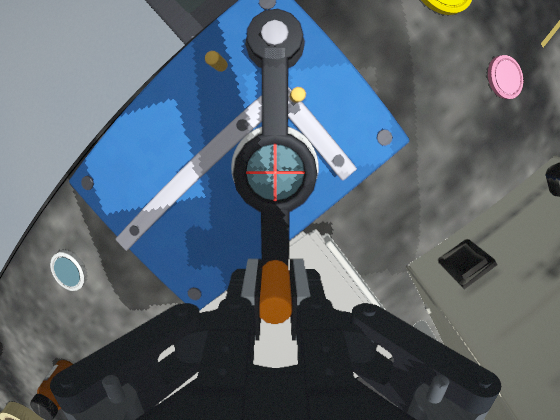

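The arm is hard on its end stop: 3 mm commanded gave only 0.5 mm of motion, and the tangential force rose to 17 N. The eye (275,172) is centred over the disc, which sits in the corner of the bars, and the post (275,290) is gripped. I am handing in.

```bash
python3 -c "
from bench import ctrl
print(ctrl.hand_in())"
```

```text
the job is handed in; nothing more can be done
None
```

I pushed the disc against both stops, swung the sighting arm to its end stop with its eye over the disc, and handed the job in at about 26 s still gripping the post; the vial and timer were never touched, and the hand-in gave no verdict.

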